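# Load the sloping tube rack in dot order

## Robot

A 7-joint arm with a two-finger parallel gripper is mounted at the origin on a cart in front of the work surface, level with it; the furniture and walls round the work are solid. World frame = base frame: x ahead of the robot, y to its left, z up, the work surface at z = 0. Lengths are in m, angles in degrees, forces in N, time in s.
With the tool pointing down it reaches from about 0.425 to 0.95 m from the base axis. Payload 4.7 kg.
Tool frame: the origin (TCP) lies midway between the tips of the shut fingers; the grasp point (between the pads) lies 19 mm behind it; z points along the fingers, y is the line along which they close (so a half turn about z gives the same grasp; the last joint's range is limited). The gripper opens to 87 mm and grips with 3 to 60 N. Pads are 19 mm wide; open, the fingers measure 117 mm over their backs; the gripper's body (75 mm by 190 mm) begins 51 mm behind the grasp point.
Start: joints at [64.922, 26.849, -2.785, 87.806, 1.381, 65.374, -4.715], TCP at [0.268, -0.619, 0.223] pointing down, gripper open.
Joint ranges: [-148.3, 148.3], [-19.14, 114.17], [-79.39, 73.82], [5.75, 140.21], [-59.74, 239.74], [12.07, 113.84], [-152.46, 152.46]. Speed limits (degrees/s): [147.25, 147.25, 180, 180, 180, 180, 180].

## Interface

Orientations are given as [roll, pitch, yaw] about the fixed x, y, z axes, in that order (R = Rz(yaw) Ry(pitch) Rx(roll)).
In Python, from bench import robot, sensors, optics, order gives the robot as it stands. Calls block until the motion is done:
- robot.goto(position, orientation): joint-space move of the TCP to a pose.
- robot.line_to(position, vel=0.15, frame=None, stop_force=None): straight line of the TCP; frame=None keeps the orientation; vel is the mean speed in m/s. With stop_force (N) it stops when the force on the tool has changed by that much, and returns True; else False.
- robot.move_joints(angles): joint-space move.
- robot.command_gripper(opening, effort=None): opening from 0.0 (shut) to 1.0 (fully open); effort is the grip in N (None keeps the last); returns when the fingers have stopped.
- robot.sleep(seconds).
- robot.inverse_kinematics(position, orientation): joint angles nearest the present ones, or None.
- sensors.state(): the state.
- optics.grab_frame(name): name is "side" or "top" or "wrist"; returns the picture (480x640x3 uint8, blue, green, red); there is no depth.
- optics.camera_info(name): a dict with "fx", "fy", "cx", "cy" (pixels), "eye" and "attitude" of the camera in the world; the wrist camera has in their place "T_tool_cam" (4x4, takes a point from camera to tool coordinates, whose origin is the TCP and whose axes are the flange's). Camera axes: x right, y down, z forward; pixel columns grow to the right and rows downward; lengths in m; the calibration is good to about 2 mm. A picture is of the moment at which its call begins: read the wrist's pose just before it. camera_info takes no time and is no camera call.
A pose or a line that the arm cannot do raises robot.Unreachable and nothing moves.
- order.sign_off(): hands the job in; it is judged then, once.
The state is a dict: "time_s": time; "joint_positions": joint angles; "qd": joint speeds; "effort": joint torques, N m; "tcp_pos": TCP position; "tcp_rot": TCP orientation; "contact_force": force on the tool from outside, world axes, zero at the start; "torque": the same for the moment, N m; "grip_width": opening from 0.0 (shut) to 1.0 (fully open); "finger_force": force on a finger pad.
Only numpy, scipy, OpenCV 4.12 (cv2) and the standard library are available. Lean on these libraries where they do the work, as an engineer would, in place of code of your own. Each camera call takes 0.05 s, during which the arm holds its last target. There are 200 camera calls.

## Task

Swing the rack's hinged stop bar fully down across the low end of the cradles. Then lay one of the two loose tubes in the cradle marked with one raised dot, slid down the slope until its end is against the stop bar, and let it go; after that do the same with the other tube in the two-dot cradle, leaving the three-dot cradle free. Set the tubes down gently, without dropping them or knocking them about, and leave the tape roll and the pink box where they are.

Things in the scene. Friction and masses are not known exactly. Their poses are not given: they have to be found in the camera images.
- rack: fixed aluminium rack, 226 mm wide, 170 mm deep, deck sloping 30 deg up away from the robot, back edge 115 mm high. Origin under its middle; x = toward its high side, y = to its left, z up. On the deck are three white cradles side by side, 68 mm apart; which is which changes. Each has a label block at its upper end with one, two or three raised black dots
- rack_flag_hinge (a point): hinge of the stop bar, at the left end of the rack's low edge, 30 mm off the deck. x axis = up the slope (the hinge line), y = across the rack to the left, z = square off the deck, leaning back toward the robot. The bar turns in this y-z plane. The cradles' centres lie 42, 110 and 178 mm from it toward -y
- stop_flag (a joint): angle q of the stop bar, rad: 0 = fully down (end stop), lying across in front of all three cradles; 1.2 to 1.45 = standing up. Steel bar 10 mm thick (along the hinge line), 22 mm high, reaching 211 mm from the hinge along (0, -cos q, sin q) of the hinge's axes. Stiff hinge: it stays where it is left; about 2 N near its end moves it
- stop_flag_mid (a point): point on the stop bar's centreline, 160 mm from the hinge; turns with the bar
- cradle_1_seat (a point): one-dot cradle: centre of a tube lying home in it. x axis = up the slope, y = level to the left, z = square off the deck, leaning back toward the robot. Two V saddles, 12 mm thick, 35 mm either side along x, carry the tube with its axis 30 mm off the deck; free between them. The lowered bar's face is 57 mm down the slope. Friction holds a tube where laid: push it down to the bar
- cradle_2_seat (a point): two-dot cradle: the same point, axes and sizes as for the one-dot cradle. Keep clear of the fixed cooler box behind the tubes (x from 0.59, y from -0.11 to 0.08, 234 mm high) and the tool case to the left (x from 0.455, y from 0.19, 224 mm high)
- cradle_3_seat (a point): three-dot cradle: the same point, axes and sizes as for the one-dot cradle; it stays empty. On every cradle the label block (10 mm off the deck, dots 3 mm more) begins 71 mm up the slope from this point
- tube_a_mid (a point): one plain white-translucent conical tube, open at one end, lying on the worktop: 114 mm long, 29.6 mm across. This point is its centre (axis, half-way along); its z axis runs along the tube (from the pointed end to the open end). It weighs about 30 g and can roll. Either end may go down the slope.
- tube_b_mid (a point): the other plain white-translucent conical tube, open at one end, lying on the worktop: 114 mm long, 29.6 mm across. This point is its centre (axis, half-way along); its z axis runs along the tube (from the pointed end to the open end). It weighs about 30 g and can roll. Either end may go down the slope.
- masking_tape: bystander: roll of masking tape lying flat, 104 mm across, 25 mm high; origin at the centre of its underside
- pink_box: bystander: pink carton, 55x75x24 mm; origin at the centre of its underside

How it is judged:
By the outcome, as a careful person would: the job done as asked, in the order asked, and still so for the second after the job is handed in, with the robot touching nothing.
It also fails if it takes over 64 s, if anything falls off the work surface, if the arm or the gripper's body presses on something with over 40 N, if the wrist force passes 120 N, or if a joint passes its speed limit or range.

## Working session

There is one attempt and no reset: what is moved stays moved. The work goes in short steps, each a Python script; the robot and the scene stay as the last script left them, time stands still between calls to the robot, and variables do not carry over. Pictures are saved under pics/ and viewed, at most 10 in all, crops included, and the job is handed in when it is done.

```bash
mkdir -p pics; ls
python3 - <<'E'
from bench import robot, sensors, optics, order
import cv2, numpy as np
for n in ("top","side"):
    cv2.imwrite(f"pics/{n}0.png",optics.grab_frame(n)); print(n,optics.camera_info(n))
print(optics.camera_info("wrist")); print(sensors.state())
E
```

```text
pics
top {'fx': 618.0911761180479, 'fy': 618.0911761180479, 'cx': 332.49453210369967, 'cy': 237.7396641645986, 'eye': array([ 0.42845279, -0.10098972,  1.23707162]), 'attitude': array([-171.55385129,    1.55697841,  -91.4573457 ])}
side {'fx': 558.9332703284635, 'fy': 558.9332703284635, 'cx': 325.2013062535465, 'cy': 237.08032813585558, 'eye': array([ 0.50237563, -0.77673291,  0.92136684]), 'attitude': array([-1.40617138e+02, -1.16426989e-01, -7.94694668e+00])}
{'fx': 360.06247298772087, 'fy': 360.06247298772087, 'cx': 314.7474968374122, 'cy': 234.2623804604156, 'T_tool_cam': array([[ 5.89120011e-04, -9.59011904e-01, -2.83365173e-01,
         7.88049703e-02],
       [ 9.99999779e-01,  6.52550844e-04, -1.29458908e-04,
         5.51723235e-04],
       [ 3.09062816e-04, -2.83365034e-01,  9.59012076e-01,
        -1.62534182e-01],
       [ 0.00000000e+00,  0.00000000e+00,  0.00000000e+00,
         1.00000000e+00]])}
{'time_s': 0.1, 'joint_positions': array([64.92238338, 26.89236197, -2.78330256, 87.86441291,  1.37974852,
       65.37519884, -4.71468233]), 'qd': array([ 0.06406064, -0.13785023,  0.03425529, -0.08709493,  0.03207936,
       -0.033853  , -0.05411341]), 'effort': array([ 7.42733973e-04, -5.09173679e+01, -8.10193783e-02, -2.36830759e+01,
       -6.14862051e-02,  3.44759377e-02,  3.74300066e-05]), 'tcp_pos': array([ 0.2681126 , -0.61890304,  0.22162634]), 'tcp_rot': array([-1.79901563e+02,  2.82097298e-03,  2.34228017e+01]), 'contact_force': array([ 0.58110639,  0.65003428, -0.71191231]), 'torque': array([-0.05586015,  0.00048049,  0.02906818]), 'finger_force': 0.0, 'grip_width': 0.9968672132274713}
```

View pics/top0.png

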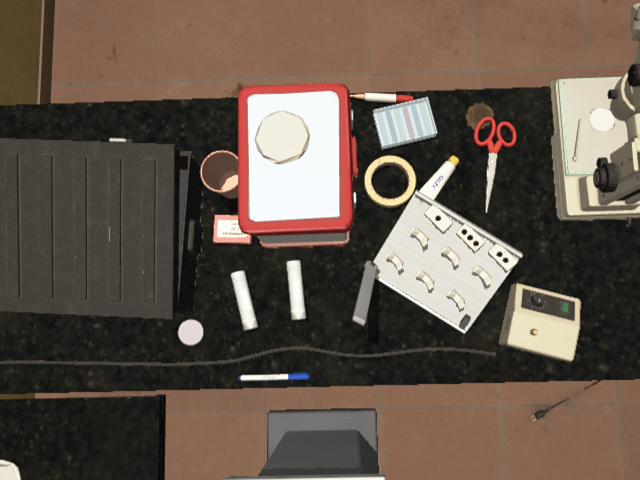

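View pics/side0.png

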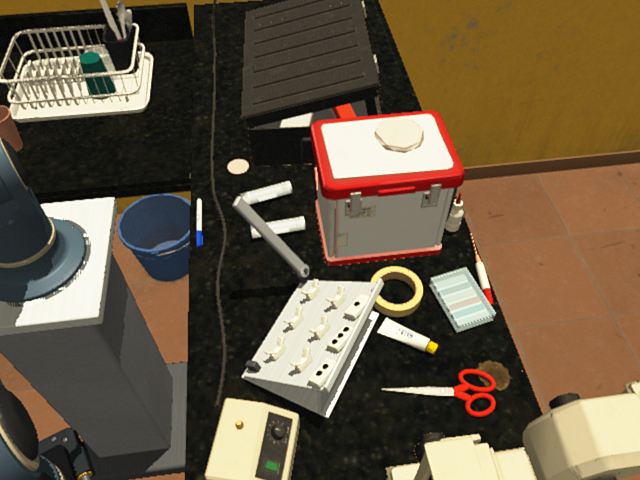

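Run:
```python
import cv2, numpy as np
t=cv2.imread("pics/top0.png")[185:340,355:530]; s=cv2.imread("pics/side0.png")[260:420,235:395]
t=cv2.resize(t,None,fx=2.28,fy=2.28*600/ (155*2.28) if 0 else 2.28,interpolation=cv2.INTER_CUBIC)
s=cv2.resize(s,None,fx=2.28,fy=2.28,interpolation=cv2.INTER_CUBIC)
o=np.zeros((600,800,3),np.uint8); o[:t.shape[0],:t.shape[1]]=t; o[:s.shape[0],430:430+s.shape[1]]=s
t2=cv2.imread("pics/top0.png")[250:340,220:330]; t2=cv2.resize(t2,None,fx=2.2,fy=2.2,interpolation=cv2.INTER_CUBIC); o[400:400+t2.shape[0],:t2.shape[1]]=t2
t2=cv2.imread("pics/side0.png")[170:250,220:330]; t2=cv2.resize(t2,None,fx=2.2,fy=2.2,interpolation=cv2.INTER_CUBIC); o[400:400+t2.shape[0],430:430+t2.shape[1]]=t2
cv2.imwrite("pics/crop.png",o)
```

```text
(no output)
```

View pics/crop.png

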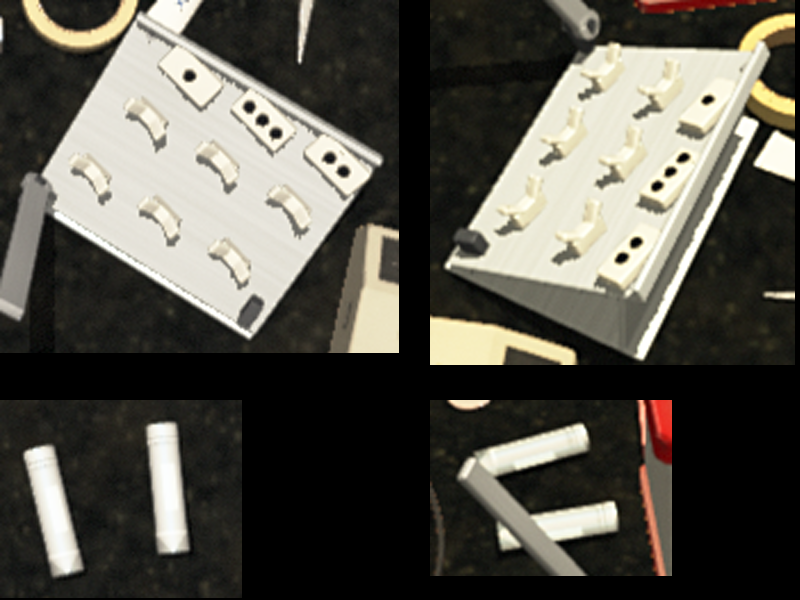

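```bash
cat > h.py <<'E'
import numpy as np, cv2
from scipy.spatial.transform import Rotation as R
from bench import robot, sensors, optics, order
def cam(n):
    c=optics.camera_info(n); K=np.array([[c['fx'],0,c['cx']],[0,c['fy'],c['cy']],[0,0,1]])
    if n=="wrist":
        s=sensors.state(); A=R.from_euler('xyz',s['tcp_rot'],degrees=True).as_matrix(); T=c['T_tool_cam']
        return K,A@T[:3,:3],np.array(s['tcp_pos'])+A@T[:3,3]
    return K,R.from_euler('xyz',c['attitude'],degrees=True).as_matrix(),np.array(c['eye'])
def ray(c,p): d=c[1]@np.linalg.inv(c[0])@np.r_[p,1.]; return c[2],d/np.linalg.norm(d)
def onz(c,p,z): e,d=ray(c,p); return e+d*(z-e[2])/d[2]
def tri(rays):
    A=sum(np.eye(3)-np.outer(d,d) for e,d in rays); b=sum((np.eye(3)-np.outer(d,d))@e for e,d in rays)
    x=np.linalg.solve(A,b); return x,max(np.linalg.norm((np.eye(3)-np.outer(d,d))@(x-e)) for e,d in rays)
def proj(c,P): q=c[0]@(c[1].T@(np.asarray(P)-c[2])); return q[:2]/q[2]
def eul(A): return R.from_matrix(A).as_euler('xyz',degrees=True)
E
python3 - <<'E'
from h import *
np.set_printoptions(precision=4,suppress=True)
ct,cs=cam("top"),cam("side")
T={'dot1':(190,75),'dot3':(262,120),'dot2':(336,164),'u1':(147,122),'l1':(92,174),'u3':(217,163),'l3':(160,218),'u2':(289,208),'l2':(231,262),'hinge':(38,185),'cornLR':(250,337),'bartip':(8,313)}
S={'dot1':(707,100),'dot3':(670,172),'dot2':(629.5,250),'u1':(661,87),'l1':(603,70),'u3':(622,155),'l3':(563,135),'u2':(581,230),'l2':(521,205),'hinge':(590,25),'cornLR':(447,265)}
P={}
for k in S:
    a=np.array(T[k])/2.28+[355,185]; b=(np.array(S[k])-[430,0])/2.28+[235,260]
    x,e=tri([ray(ct,a),ray(cs,b)]); P[k]=x; print(k,x,round(e,4))
d=P['dot1']-P['dot2']; print('y axis',d,np.linalg.norm(d),'yaw',np.degrees(np.arctan2(d[1],d[0]))-90)
for n in '132': v=P['u'+n]-P['l'+n]; print(v,np.linalg.norm(v))
# tubes by mask
im=cv2.imread('pics/top0.png'); hsv=cv2.cvtColor(im,cv2.COLOR_BGR2HSV)
m=cv2.inRange(hsv,(0,0,130),(180,60,255)); m[:255]=0; m[340:]=0; m[:,:220]=0; m[:,320:]=0
for c in cv2.findContours(m,0,2)[0]:
    if cv2.contourArea(c)<300: continue
    r=cv2.minAreaRect(c); b=cv2.boxPoints(r); w=np.array([onz(ct,p,0.015)[:2] for p in b])
    L=[np.linalg.norm(w[i]-w[i-1]) for i in range(4)]; print('tube',r,onz(ct,r[0],0.0148),L)
    i=np.argmax(L); v=w[i]-w[i-1]; print('dir',np.degrees(np.arctan2(v[1],v[0])))
E
```

```text
dot1 [ 0.6283 -0.2708  0.1096] 0.0004
dot3 [ 0.5907 -0.3268  0.1085] 0.0011
dot2 [ 0.5535 -0.3834  0.109 ] 0.0012
u1 [ 0.5969 -0.2375  0.0826] 0.0025
l1 [ 0.5574 -0.1931  0.0494] 0.0012
u3 [ 0.56   -0.2932  0.0825] 0.0012
l3 [ 0.5187 -0.2488  0.0476] 0.0011
u2 [ 0.5221 -0.3498  0.0814] 0.0018
l2 [ 0.4805 -0.306   0.0483] 0.0014
hinge [ 0.5507 -0.1471  0.0501] 0.0026
cornLR [ 0.4182 -0.3261  0.0049] 0.0019
y axis [0.0749 0.1126 0.0006] 0.13522252395153755 yaw -33.615136867545296
[ 0.0395 -0.0444  0.0332] 0.06811864882611587
[ 0.0413 -0.0444  0.0348] 0.06996943587791603
[ 0.0416 -0.0438  0.0331] 0.06887635049281458
tube ((243.48109436035156, 299.5045471191406), (58.926673889160156, 13.846795082092285), 76.50426483154297) [0.4925 0.1068 0.0148] [np.float64(0.11679257132780087), np.float64(0.02755125072859808), np.float64(0.1168039072863029), np.float64(0.02716265797876063)]
dir -166.81201609675196
tube ((295.6192626953125, 289.4404296875), (59.30340576171875, 13.591161727905273), 84.50768280029297) [0.5096 0.0032 0.0148] [np.float64(0.11730148507125664), np.float64(0.02710638159094721), np.float64(0.11726373810317438), np.float64(0.02672168034288107)]
dir 4.6445398885049975
```

```bash
cat >> h.py <<'E'
yd=np.array([.0749,.1126,0]); yd/=np.linalg.norm(yd)
xd=np.array([yd[1]*np.cos(np.pi/6),-yd[0]*np.cos(np.pi/6),.5]); n=np.cross(xd,yd)
D={'1':[.6283,-.2708,.1093],'3':[.5907,-.3268,.1090],'2':[.5535,-.3834,.1087]}
M={'1':[.57715,-.2153,.066],'3':[.53935,-.271,.065],'2':[.5013,-.3279,.0649]}
d0=np.mean([D[k] for k in D],0)-.013*n
flat=lambda p: np.array(p)-n*np.dot(np.array(p)-d0,n)      # onto the deck plane
H=flat([.5507,-.1471,.0501])+.030*n
a=sum(flat(D[k])-flat(M[k]) for k in D); a/=np.linalg.norm(a); b=np.cross(n,a)   # cradle axis, its left
SEAT={k:flat(M[k])+.030*n for k in M}
def bar(q,r,off=0): return H+r*(-np.cos(q)*yd+np.sin(q)*n)+off*(np.sin(q)*yd+np.cos(q)*n)
def tool(z,y): z=z/np.linalg.norm(z); y=y-z*np.dot(y,z); y/=np.linalg.norm(y); return np.c_[np.cross(y,z),y,z]
E
python3 - <<'E'
from h import *
np.set_printoptions(precision=4,suppress=True)
print('n',n,'H',H,'a',a,'skew',np.degrees(np.arcsin(a@yd)))
for k in M: print(k,SEAT[k],'offdeck saddle',(np.array(M[k])-d0)@n,'hinge frame',[(SEAT[k]-H)@v for v in (xd,yd,n)], 'dot along',np.dot(np.array(D[k])-SEAT[k],a))
ct=cam('top'); cs=cam('side')
for q in (1.2,1.3,1.4): print(q,proj(ct,bar(q,.211)),proj(cs,bar(q,.211)))
def test(name,p,A):
    s=robot.inverse_kinematics(list(p),list(eul(A))); print(name,p,None if s is None else np.round(s,0))
for s in (1,-1):
  for q in (1.4,.7,0): test(f'bar{q} {s}',bar(q,.16,.011)+.015*yd,tool(-n,s*yd))
  for q in (1.4,.7,0): test(f'barvert{q} {s}',bar(q,.16,.011)+.015*yd,tool(np.array([0,0,-1.]),s*yd))
  for k in '12':
    test(f'seat{k} {s}',SEAT[k]-.012*n,tool(-n,s*b)); test(f'above{k} {s}',SEAT[k]+.07*n,tool(-n,s*b))
  for P,yw in (([.5096,.0032,.004],4.6),([.4925,.1068,.004],13.2),([.4925,.0668,.004],13.2)):
    c,si=np.cos(np.radians(yw)),np.sin(np.radians(yw)); t=np.array([c,si,0])
    test(f'tube {s}',P,tool(np.array([0,0,-1.]),s*np.array([-si,c,0])))
    test(f'tube tilt30 {s}',np.array(P)-.03*t,tool(.5*t+[0,0,-.866],s*np.array([-si,c,0])))
E
```

```text
n [-0.4163  0.2769  0.866 ] H [ 0.5501 -0.1467  0.0514] a [ 0.5939 -0.6384  0.4896] skew -11.69080892798622
1 [ 0.5698 -0.2104  0.0813] offdeck saddle 0.012389744914702912 hinge frame [np.float64(0.05973408276626553), np.float64(-0.04213534774282458), np.float64(1.0408340855860843e-17)] dot along 0.0870097651790708
3 [ 0.5318 -0.266   0.0807] offdeck saddle 0.011835581785517402 hinge frame [np.float64(0.058693921461696254), np.float64(-0.1094476123584705), np.float64(-2.0816681711721685e-17)] dot along 0.08766280412014696
2 [ 0.4937 -0.3229  0.0806] offdeck saddle 0.01183261083555305 hinge frame [np.float64(0.05849906729798121), np.float64(-0.17789748104372322), np.float64(0.0)] dot along 0.08787815773930423
1.2 [383.3781 330.2621] [226.5786 222.9559]
1.3 [371.9059 325.3557] [230.8292 211.8581]
1.4 [360.356  319.6993] [235.8293 201.6339]
bar1.4 1 [ 0.4829 -0.1036  0.1896] [ 37.   5. -43. 131.  48.  29.  13.]
bar0.7 1 [ 0.4481 -0.1993  0.1479] [ 40.   7. -29. 136.  56.  17.  17.]
bar0 1 [ 0.4652 -0.2644  0.0609] [ 75.  37. -67. 134.  99.  40.  -9.]
barvert1.4 1 [ 0.4829 -0.1036  0.189
[... 1123 characters left out ...]
  23.   15.   -5.  117.    2.   48. -106.]
barvert0 -1 [ 0.4652 -0.2644  0.0609] [ 24.  26.   1. 115.  -1.  39. -98.]
seat1 -1 [ 0.5748 -0.2137  0.0709] None
above1 -1 [ 0.5407 -0.191   0.1419] [-43.  24.  65. 130. -51.  15. -74.]
seat2 -1 [ 0.4987 -0.3262  0.0702] None
above2 -1 [ 0.4646 -0.3035  0.1413] [-18.  16.  54. 133. -58.  13. -51.]
tube -1 [0.5096, 0.0032, 0.004] [   7.   30.  -15.  120.   15.   32. -104.]
tube tilt30 -1 [0.4797 0.0008 0.004 ] None
tube -1 [0.4925, 0.1068, 0.004] [   2.   31.  -24.  120.   23.   33. -115.]
tube tilt30 -1 [0.4633 0.0999 0.004 ] None
tube -1 [0.4925, 0.0668, 0.004] [   6.   31.  -24.  121.   22.   33. -110.]
tube tilt30 -1 [0.4633 0.0599 0.004 ] None
```

Run:
```python
from h import *
V=np.array([0,0,-1.]); E=list(eul(tool(V,yd)))
P=lambda q,c=0: bar(q,.16,.011)+(.015+c)*yd
robot.command_gripper(0.0)
s=sensors.state()['tcp_pos']; robot.line_to([s[0],s[1],.36],vel=.3)
p=P(1.4,.03); robot.goto([p[0],p[1],.36],E); robot.line_to(list(p),vel=.2)
for q in np.linspace(1.4,0,11): 
    if robot.line_to(list(P(q)),vel=.12,stop_force=15): print('stop',q,sensors.state()['contact_force']); break
print(robot.line_to(list(P(0)-.008*n),vel=.03,stop_force=8))
st=sensors.state(); print((st['tcp_pos']-P(0))@n,st['contact_force'],st['time_s'])
robot.line_to(list(st['tcp_pos']+np.array([0,0,.15])),vel=.25)
p=(SEAT['3']-.03*a)+np.array([-.05,0.0,.30]); 
cv2.imwrite('pics/t1.png',optics.grab_frame('top')); cv2.imwrite('pics/w1.png',optics.grab_frame('wrist'))
o=np.zeros((480,800,3),np.uint8); o[:,:500]=cv2.resize(cv2.imread('pics/w1.png'),(500,375))[:375].repeat(1,0) if 0 else 0
w=cv2.resize(cv2.imread('pics/w1.png'),(480,360)); t=cv2.resize(cv2.imread('pics/t1.png')[180:340,220:530],(310*1,160)); o[:360,:480]=w; o[:160,485:795]=t
cv2.imwrite('pics/v1.png',o); print(sensors.state()['time_s'])
```

```text
stop 0.0 [-5.29303208  1.82976441 16.24191905]
True
0.00261175535890748 [-3.7834209   1.96902586 14.55219023] 9.2
10.0583
```

View pics/v1.png

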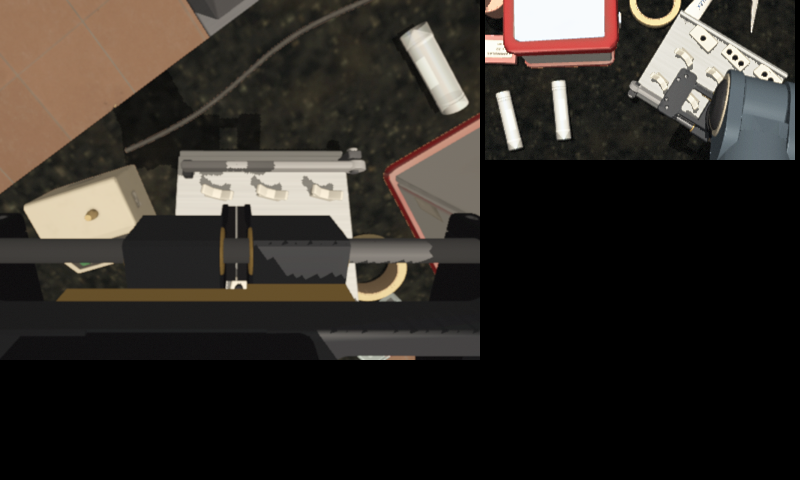

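```bash
cat >> h.py <<'E'
V=np.array([0,0,-1.])
def grasp(p,yw,op=.63,z=.005,yt=None):
    c,s=np.cos(np.radians(yw)),np.sin(np.radians(yw)); E=list(eul(tool(V,np.array([-s,c,0]))))
    robot.command_gripper(op); robot.goto([p[0],p[1],.16],E); robot.line_to([p[0],p[1],z],vel=.15,stop_force=8)
    robot.command_gripper(0.0,10); st=sensors.state(); print('grip',st['grip_width']*87,st['finger_force'],st['tcp_pos'],st['time_s'])
    return st['tcp_pos']
E
python3 - <<'E'
from h import *
s=sensors.state()['tcp_pos']
robot.command_gripper(.63); robot.line_to([s[0],s[1],.30],vel=.3)
grasp([.5096,.0032],4.6)
robot.line_to([.5096,.0032,.27],vel=.25)
robot.line_to([.50,-.17,.30],vel=.3)
st=sensors.state(); print(st['grip_width']*87,st['contact_force'],st['time_s'])
for k in '12':
  for h in (.09,.02,0):
    x=robot.inverse_kinematics(list(SEAT[k]+.008*a+(h-.0098)*n),list(eul(tool(-n,b)))); print(k,h,None if x is None else np.round(x,1))
cv2.imwrite('pics/s2.png',optics.grab_frame('side'))
E
```

```text
grip 28.988633376157544 10.00007763504982 [0.5097048  0.00313844 0.00518645] 14.75
28.975334364122553 [-0.40290156  0.1164062  -0.01430303] 16.6917
1 0.09 [ 26.1  13.2 -19.5 126.1  52.1  21.5   6.8]
1 0.02 [ 12.9  20.9  -2.7 125.5  65.9  13.4  -7. ]
1 0 [ 13.4  23.4  -2.7 124.9  73.7  12.6 -14.4]
2 0.09 [ 48.2  11.5 -23.3 128.8  37.5  13.3  36.6]
2 0.02 [ 57.6  23.3 -35.7 126.9  80.1  16.5  -2.7]
2 0 [ 79.4  40.9 -67.5 125.2  92.3  39.1  -6. ]
```

View pics/s2.png

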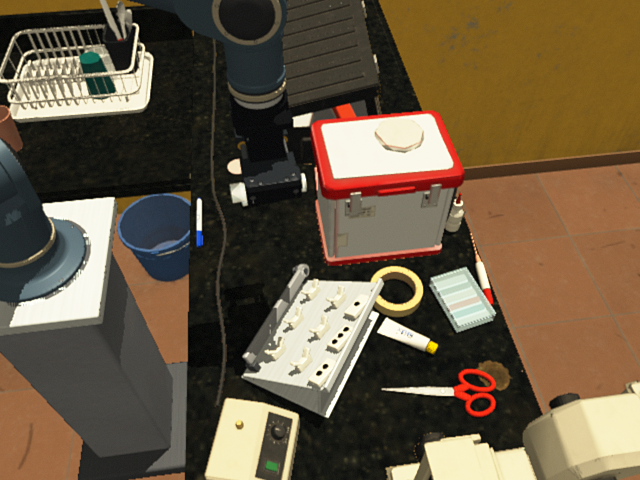

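```bash
cat >> h.py <<'E'
def place(k,off=.0098,up=.011,h0=.07):
    E=list(eul(tool(-n,b))); c=SEAT[k]+up*a-off*n
    robot.goto(list(c+h0*n),E)
    t=robot.line_to(list(c+.01*n),vel=.12,stop_force=5); print('pre',t)
    if not t: print('down',robot.line_to(list(c-.006*n),vel=.03,stop_force=2.5))
    st=sensors.state(); d=st['tcp_pos']-c; print('at',d@a,d@b,d@n,st['contact_force'],st['joint_positions'].round(1),st['time_s'])
def slide(dist=.018,f=4):
    c=sensors.state()['tcp_pos']; print('slide',robot.line_to(list(c-dist*a),vel=.03,stop_force=f))
    st=sensors.state(); print('moved',(st['tcp_pos']-c)@a,st['contact_force'],st['time_s'])
E
python3 - <<'E'
from h import *
np.set_printoptions(precision=4,suppress=True)
place('1'); slide()
cv2.imwrite('pics/w3.png',optics.grab_frame('wrist')); s=optics.grab_frame('side'); cv2.imwrite('pics/s3.png',s)
o=np.zeros((480,800,3),np.uint8); o[:300,:400]=cv2.resize(cv2.imread('pics/w3.png'),(400,300)); o[:480,400:]=cv2.resize(s[200:420,220:403],(400,480)); cv2.imwrite('pics/v3.png',o)
E
```

```text
pre False
down True
at 0.0002959824263831022 0.0006474399446168186 0.0069225314311322705 [0.9059 0.2683 0.5881] [ 15.7  22.6  -5.4 124.7  71.2  13.8 -11.5] 19.1167
slide True
moved -0.009364956081438384 [ 1.0446 -1.3593  0.3387] 19.525
```

View pics/v3.png

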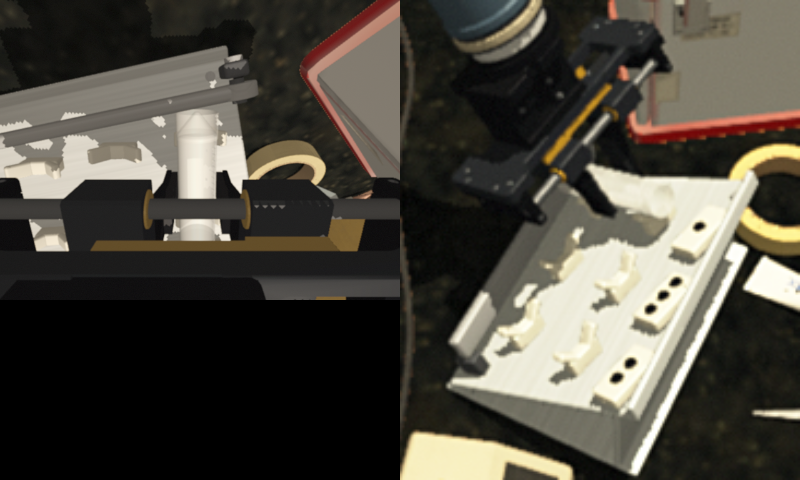

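Run:
```python
from h import *
np.set_printoptions(precision=4,suppress=True)
c0=SEAT['1']+.011*a-.0098*n
def rep(t):
    st=sensors.state(); d=st['tcp_pos']-c0; f=st['contact_force']; print(t,[round(d@v*1e3,1) for v in (a,b,n)],'F',[round(f@v,2) for v in (a,b,n)],st['grip_width']*87,st['time_s'])
rep('now')
robot.line_to(list(sensors.state()['tcp_pos']+.003*a),vel=.03); rep('back')
p=sensors.state()['tcp_pos']
for i in range(1,10):
    t=robot.line_to(list(p-.001*i*n),vel=.02,stop_force=6); rep(t)
    if t or sensors.state()['contact_force']@n>3.5: break
```

```text
now [np.float64(-9.1), np.float64(0.9), np.float64(6.9)] F [np.float64(2.23), np.float64(-0.42), np.float64(-0.2)] 29.2103437907936 19.625
back [np.float64(-6.4), np.float64(0.7), np.float64(6.8)] F [np.float64(0.23), np.float64(-0.29), np.float64(-0.37)] 28.840573164153678 19.8917
False [np.float64(-6.5), np.float64(1.4), np.float64(5.9)] F [np.float64(0.13), np.float64(1.72), np.float64(1.76)] 28.695272361016347 20.1417
False [np.float64(-6.5), np.float64(2.0), np.float64(5.1)] F [np.float64(0.88), np.float64(2.08), np.float64(6.3)] 29.2156824376632 20.3917
```

```bash
cat >> h.py <<'E'
def rep(c0,t):
    st=sensors.state(); d=st['tcp_pos']-c0; f=st['contact_force']; print(t,[round(float(d@v)*1e3,1) for v in (a,b,n)],'F',[round(float(f@v),2) for v in (a,b,n)],round(st['grip_width']*87,1),round(st['time_s'],1)); return f@n
def probe(c0,x,y,z,lim=4,N=8):
    robot.line_to(list(c0+x*a+y*b+z*n),vel=.03); rep(c0,'start')
    for i in range(1,N):
        t=robot.line_to(list(c0+x*a+y*b+(z-.001*i)*n),vel=.02,stop_force=7)
        if rep(c0,t)>lim or t: break
E
python3 - <<'E'
from h import *
probe(SEAT['1']+.011*a-.0098*n,-.006,.0035,.0065)
E
```

```text
start [-6.3, 2.4, 6.2] F [0.34, 0.2, 0.31] 28.9 20.6
False [-6.2, 2.9, 5.2] F [0.06, 0.42, -0.61] 29.0 20.9
False [-6.0, 3.4, 4.4] F [0.03, -0.37, -0.17] 29.0 21.1
False [-6.0, 3.5, 3.4] F [-0.65, -0.21, -0.69] 28.9 21.4
False [-5.9, 3.9, 2.6] F [0.38, 1.15, 1.53] 29.2 21.6
False [-6.1, 4.3, 2.0] F [-0.65, 0.66, 7.63] 29.2 21.9
```

Run:
```python
from h import *
c0=SEAT['1']+.011*a-.0098*n
robot.line_to(list(c0-.006*a+.0043*b+.0027*n),vel=.03); rep(c0,'relax')
print(robot.line_to(list(c0-.016*a+.0043*b+.0027*n),vel=.02,stop_force=3.5)); rep(c0,'bar')
st=sensors.state(); w=st['grip_width']; p=st['tcp_pos']
for g in (w+.01,w+.04,.60): robot.command_gripper(g); rep(c0,'open')
t=robot.line_to(list(p+.12*n),vel=.15,stop_force=6); rep(c0,t)
q=sensors.state()['tcp_pos']; robot.line_to(list(q+np.array([-.02,.12,.10])),vel=.3); print(sensors.state()['time_s'])
s=optics.grab_frame('side'); t=optics.grab_frame('top'); cv2.imwrite('pics/s4.png',s); cv2.imwrite('pics/t4.png',t); 
o=np.zeros((480,800,3),np.uint8); o[:,:400]=cv2.resize(s[200:420,220:403],(400,480)); o[:400,400:]=cv2.resize(t[180:340,370:530],(400,400)); cv2.imwrite('pics/v4.png',o)
```

```text
relax [-6.0, 4.1, 2.6] F [-0.61, 0.61, -0.2] 29.5 22.1
True
bar [-9.7, 4.1, 2.5] F [3.01, 0.91, 0.76] 29.2 22.5
open [-11.0, 3.7, 2.3] F [0.25, -1.06, 0.99] 29.9 22.7
open [-10.6, 3.7, 2.3] F [-0.56, -1.01, -0.29] 32.6 23.1
open [-10.4, 3.8, 2.4] F [0.52, -0.69, 0.3] 52.4 23.7
False [-9.9, 3.6, 122.1] F [0.14, -0.88, 0.16] 52.3 24.7
25.35
```

View pics/v4.png

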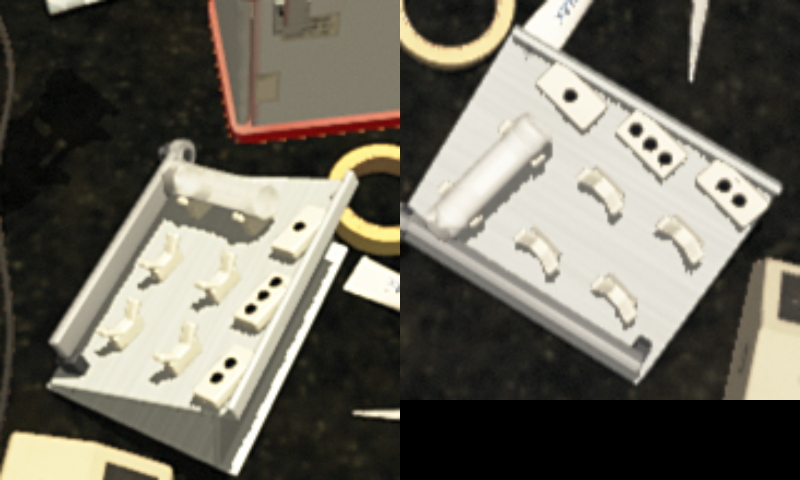

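Run:
```python
from h import *
e=.033; t=np.radians(13.2); yw=30.; u=np.array([np.cos(np.radians(yw)),np.sin(np.radians(yw)),0])
g=np.array([.4925,.1068])-e*np.array([np.cos(t),np.sin(t)])
p=grasp(g,yw); f=sensors.state(); print('tcp',p,f['contact_force'])
robot.line_to(list(p+[0,0,.02]),vel=.1)
robot.line_to(list(p+[.01,-.11,.02]),vel=.2)
robot.line_to(list(p+[.01,-.11,.0005]),vel=.05,stop_force=4)
p=sensors.state()['tcp_pos']; w=sensors.state()['grip_width']
robot.command_gripper(w+.03); robot.command_gripper(.5)
cv2.imwrite('pics/w5.png',optics.grab_frame('wrist')); cv2.imwrite('pics/t5.png',optics.grab_frame('top'))
o=np.zeros((480,800,3),np.uint8); o[:300,:400]=cv2.resize(cv2.imread('pics/w5.png'),(400,300)); o[:300,400:]=cv2.resize(cv2.imread('pics/t5.png')[220:370,220:420],(400,300)); cv2.imwrite('pics/v5.png',o)
print(p,sensors.state()['time_s'])
```

```text
grip 34.42127694561461 8.545136600732803 [0.46069622 0.09924903 0.00528263] 28.7833
tcp [0.46069622 0.09924903 0.00528263] [ 0.3961308  -0.23652179  2.93586424]
[ 0.47046452 -0.0100905   0.00506187] 31.2083
```

View pics/v5.png

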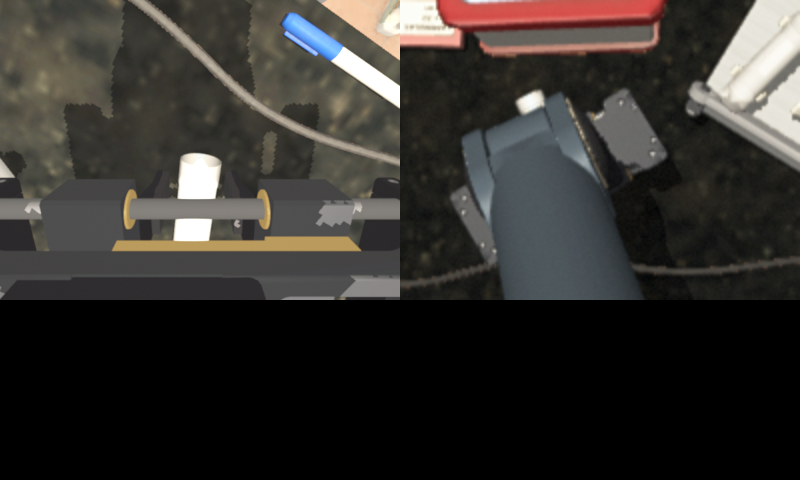

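Run:
```python
from h import *
c=cam('top'); e=onz(c,(285.0,267.5),.015); p=sensors.state()['tcp_pos']; d=(e-p)[:2]; print(e,np.linalg.norm(d),np.degrees(np.arctan2(d[1],d[0])))
# wrist view: tube edges below the fingers
w=cv2.imread('pics/w5.png'); cw=cam('wrist'); m=cv2.inRange(w,(185,185,185),(255,255,255)); m[:,:260]=0; m[:,380:]=0
for r in (270,300,330,355,375):
    x=np.flatnonzero(m[r]); 
    if len(x): A=onz(cw,(x[0],r),.0148); B=onz(cw,(x[-1],r),.0148); print(r,x[0],x[-1],((A+B)/2).round(4),np.linalg.norm(A-B).round(4))
```

```text
[0.55371707 0.02361032 0.015     ] 0.09040845821226307 22.141127314498675
270 289 350 [ 0.4564 -0.0165  0.0148] 0.0278
300 286 346 [ 0.4703 -0.0103  0.0148] 0.0281
355 281 338 [0.4976 0.0019 0.0148] 0.028
375 279 335 [0.5083 0.0066 0.0148] 0.028
```

Run:
```python
from h import *
p=sensors.state()['tcp_pos']; robot.line_to([p[0],p[1],.09],vel=.2)
grasp([.5004,.0031],24,op=.6)
robot.line_to([.50,.003,.27],vel=.25)
robot.line_to([.46,-.24,.30],vel=.3)
st=sensors.state(); print(st['grip_width']*87,st['contact_force'],st['time_s'])
c=SEAT['2']+.004*b+.0025*n+.008*a-.0098*n; E=list(eul(tool(-n,b)))
robot.goto(list(c+.07*n),E); print(robot.line_to(list(c+.008*n),vel=.12,stop_force=5)); rep(c,'pre')
try: probe(c,0,0,.006,lim=3,N=11)
except Exception as x: print(repr(x))
cv2.imwrite('pics/w6.png',optics.grab_frame('wrist'))
```

```text
grip 29.022512731485925 9.995899647474289 [0.50060347 0.00304883 0.00528425] 34.4167
29.1858884062857 [ 0.09113425  0.13078972 -0.13017279] 36.6
False
pre [0.2, 0.3, 8.1] F [0.15, -0.15, 0.04] 29.1 38.9
start [0.4, 0.1, 6.5] F [0.2, -0.02, 0.51] 29.3 39.2
False [0.1, -0.0, 5.1] F [0.6, 0.69, 0.11] 29.5 39.4
False [-0.1, 0.0, 3.9] F [0.37, -0.43, -0.41] 29.1 39.7
False [-0.1, -0.0, 2.9] F [0.56, -1.46, 0.37] 28.8 39.9
False [-0.1, -0.0, 1.9] F [-0.72, -0.14, -0.01] 29.2 40.2
False [-0.0, -0.0, 0.9] F [-0.49, -0.06, -0.4] 29.3 40.4
False [0.0, 0.3, 0.2] F [0.02, 0.76, 4.01] 29.1 40.7
```

Seated right at the expected height; now slide to the bar and release.

Run:
```python
from h import *
c=SEAT['2']+.004*b+.0025*n+.008*a-.0098*n
robot.line_to(list(c+.0003*b+.0006*n),vel=.03); rep(c,'relax')
print(robot.line_to(list(c-.018*a+.0003*b+.0006*n),vel=.02,stop_force=3.5)); rep(c,'bar')
st=sensors.state(); w=st['grip_width']; p=st['tcp_pos']
for g in (w+.01,w+.04,.60): robot.command_gripper(g)
rep(c,'open')
t=robot.line_to(list(p+.12*n),vel=.15,stop_force=6); rep(c,t)
q=sensors.state()['tcp_pos']; robot.line_to(list(q+np.array([-.02,.28,.12])),vel=.4); print(sensors.state()['time_s'])
s=optics.grab_frame('side'); t=optics.grab_frame('top'); cv2.imwrite('pics/s7.png',s); cv2.imwrite('pics/t7.png',t); 
o=np.zeros((480,800,3),np.uint8); o[:,:400]=cv2.resize(s[200:420,220:403],(400,480)); o[:400,400:]=cv2.resize(t[180:340,370:530],(400,400)); cv2.imwrite('pics/v7.png',o)
```

```text
relax [0.0, 0.2, 0.5] F [-0.2, 0.2, 0.07] 29.4 41.0
True
bar [-6.5, 0.2, 0.5] F [1.91, 0.13, 0.04] 29.5 41.5
open [-7.4, -0.1, 0.4] F [0.06, 0.55, 0.31] 51.8 42.7
False [-6.7, -0.3, 120.3] F [0.11, -0.22, -0.34] 52.1 43.7
44.6417
```

View pics/v7.png

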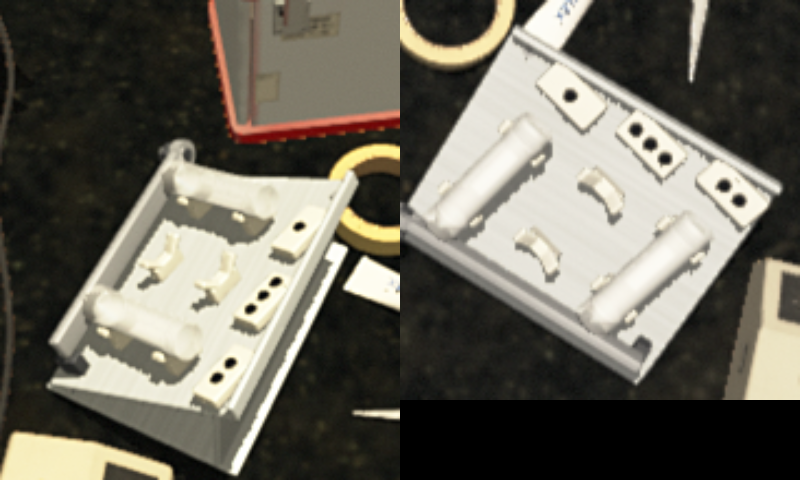

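Run:
```python
from h import *
s=cv2.imread('pics/s7.png'); t=cv2.imread('pics/t7.png')
o=np.zeros((600,800,3),np.uint8)
f=lambda im,y,x: cv2.resize(im[y:y+40,x:x+53],(400,300),interpolation=cv2.INTER_CUBIC)
o[:300,:400]=f(t,250,365); o[:300,400:]=f(t,290,425); o[300:,:400]=f(s,255,282); o[300:,400:]=f(s,325,245)
cv2.imwrite('pics/v8.png',o)
```

```text
(no output)
```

View pics/v8.png

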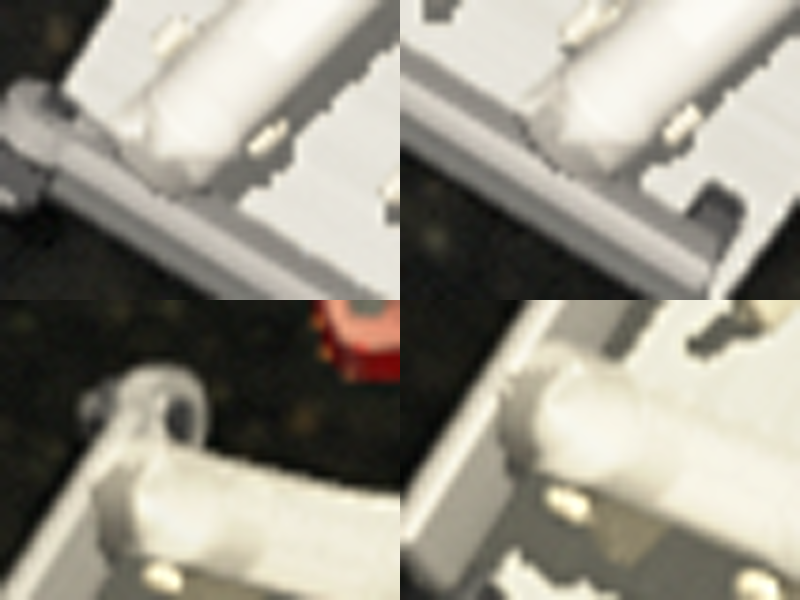

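```bash
python3 -c "
from h import *
print(order.sign_off(), sensors.state()['time_s'])"
```

```text
the job is handed in; nothing more can be done
the job is handed in; nothing more can be done
```

The job is handed in at about 45 s of the 64 s allowed: the stop bar is down, one tube was laid in the one-dot cradle and then the other in the two-dot cradle, both slid down to the bar and released; the three-dot cradle is empty and nothing was done to the tape roll or pink box.

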